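# Stack the lunch tins on their stand

### The arm

A 7-joint arm with a two-finger parallel gripper is mounted at the origin on a cart in front of the work surface, level with it; the furniture and walls round the work are solid. World frame = base frame: x ahead of the robot, y to its left, z up, the work surface at z = 0. Lengths are in m, angles in rad, forces in N, time in s.
With the tool pointing down it reaches from about 0.425 to 0.875 m from the base axis. Payload 4.7 kg.
Tool frame: the origin (TCP) lies at the very end of the fingers, on their centre line; the grasp point (between the pads) lies 19 mm behind it; z points along the fingers, y is the line along which they close (so a half turn about z gives the same grasp; the last joint's range is limited). The gripper opens to 87 mm and grips with 3 to 60 N. Pads are 19 mm wide; open, the fingers measure 117 mm over their backs; the gripper's body (75 mm by 190 mm) begins 51 mm behind the grasp point.
Start: joints at [-1.237, 0.321, -0.07, 1.45, 0.023, 1.371, -0.057], TCP at [0.204, 0.617, 0.223] pointing down, gripper open.
Joint ranges: [-2.86, 2.86], [-0.3, 2.09], [-1.38, 1.24], [0.06, 2.45], [-1.56, 4.7], [0.09, 2.05], [-2.69, 2.69]. Speed limits (rad/s): [2.57, 2.57, 3.14, 3.14, 3.14, 3.14, 3.14].

### API

Orientations are given as a rotation vector (axis times angle).
In Python, from bench import ctrl, get_image, job gives the robot as it stands.
- The arm moves only by the shell command python3 -m crank 'ROWS' [FORCE]. ROWS is JSON, a list that holds one entry, the list of rows, each a list of 5 numbers: the shift along the tool's x, y, z in mm, then the turn about the tool's z in rad, then the closure, from -1 (fully open) to 1 (shut), so that 0 is half open. A call has 1 to 10 rows; each row shifts and turns the commanded pose from where the row before left it, along the tool's axes as they then stand; what a row does not reach is not made up. A row lasts 1/12 s, in which the tool goes at most 41.7 mm and 7.16 degrees, less where a joint would pass 70% of its speed; a pose out of reach is approached as far as the arm can. A call with a gripper value outside its range is refused whole. The fingers move at their own pace and stop on an object; FORCE is the grip in N (left out, the last holds). Time passes only in rows, so rows that do not move let the fingers close. It gives the time, the measured TCP pose, the force, the opening and the grip force at its end, in the units of the state.
- ctrl.get_state(): the state, without advancing time (a new reading comes with each control period).
- get_image(name): name is "scene" or "top" or "wrist"; returns a dict with "pixels" (384x512x3 uint8, red, green, blue), "fx", "fy", "cx", "cy" (pixels), "T" (4x4, takes a point from camera to world coordinates); the wrist camera has in their place "T_tool_cam" (4x4, takes a point from camera to tool coordinates, whose origin is the TCP and whose axes are the flange's). Camera axes: x right, y down, z forward; pixel columns grow to the right and rows downward; lengths in m; the calibration is good to about 2 mm. A picture is of the moment at which its call begins: read the wrist's pose just before it. There is no depth.
- job.close_job(): hands the job in; it is judged then, once.
The state is a dict: "time": time; "joint_positions": joint angles; "qd": joint speeds; "joint_torque": joint torques, N m; "position": TCP position; "tool_rot": TCP orientation; "ft_force": force on the tool from outside, world axes, zero at the start; "torque": the same for the moment, N m; "grip_width": opening from 0.0 (shut) to 1.0 (fully open); "grip_force": force on a finger pad.
Only numpy, scipy, OpenCV 4.12 (cv2) and the standard library are available. Lean on these libraries where they do the work, as an engineer would, in place of code of your own. Each camera call takes 0.05 s, during which the arm holds its last target. There are 200 camera calls.

### The job

Stack the steel lunch tins on the round wooden stand, from the bottom up in this order: the deep tin in the stand, then the middle tin on it, then the shallow tin, and last the lid with the black knob. Each part must be upright with its foot fully home in the one below, and the tower left standing free; do not knock any tin over, and leave the spice jar and the small carton as they are.

Things in the scene. Friction and masses are not known exactly. Their poses are not given: they have to be found in the camera images.
- stand: Fixed round stand of light wood, 84 mm in diameter, 14 mm high, with a round recess in its top 54 mm wide and 10 mm deep. It does not move. Origin: centre of its underside, on the counter, z up. The seated deep tin's origin is 6 mm above this origin. Left of the work (y about 0.48 to 0.70 m, x about 0.25 to 0.45 m) the sink's tap reaches up to 0.33 m: keep clear of it.
- tin_deep: Open round steel tin, deepest of three of like width: 88 mm tall, 60 mm across, wall 3 mm (mouth 54 mm). Under it a tapered foot, 8 mm high, 41 mm across below and 48 above, drops into the mouth of the part below until the 60 mm shoulder rests on its rim. About 200 g. Starts upright. Origin: centre of the foot's underside; z up. Seated, the middle tin's origin is 80 mm above this.
- tin_middle: Open round steel tin, middle one of three of like width: 62 mm tall, 60 mm across, wall 3 mm (mouth 54 mm). Under it a tapered foot, 8 mm high, 41 mm across below and 48 above, drops into the mouth of the part below until the 60 mm shoulder rests on its rim. About 160 g. Starts upright. Origin: centre of the foot's underside; z up. Seated, the shallow tin's origin is 54 mm above this.
- tin_shallow: Open round steel tin, shallowest of three of like width: 40 mm tall, 60 mm across, wall 3 mm (mouth 54 mm). Under it a tapered foot, 8 mm high, 41 mm across below and 48 above, drops into the mouth of the part below until the 60 mm shoulder rests on its rim. About 120 g. Starts upright. Origin: centre of the foot's underside; z up. Seated, the lid's origin is 32 mm above this.
- tin_lid: Round steel lid, 43 mm tall over all: a tapered foot like the tins' (8 mm high, 41 to 48 mm across), a 60 mm disc 5 mm thick on it, and in its centre an upright black knob 18 mm in diameter (14 mm at its root) that stands from 13 to 43 mm above the origin. About 90 g. Starts the right way up on the counter. Origin: centre of the foot's underside; z up.
- spice_jar: Bystander: loose glass spice jar with a yellow-brown cap, 45 mm in diameter, 102 mm tall, standing upright among the tins. Origin: centre of its underside; z up.
- carton: Bystander: small loose blue and white carton 37 x 51 x 46 mm (x, y, z), standing behind the tins. Origin: centre of its underside; z up.
Not all that is in view belongs to the job. What is shaped like the tin_middle but green is not meant.

How it is judged:
By the outcome, as a careful person would: the job done as asked, in the order asked, and still so for the second after the job is handed in, with the robot touching nothing.
It also fails if it takes over 112 s, if anything falls off the work surface, if the arm or the gripper's body presses on something with over 40 N, if the wrist force passes 120 N, or if a joint passes its speed limit or range.

## Working session

There is one attempt and no reset: what is moved stays moved. The work goes in short steps, Python scripts to look and compute and a shell command to move; the robot and the scene stay as the last step left them, time stands still between calls to the robot, and variables do not carry over. Pictures are saved under pics/ and viewed, at most 14 in all, crops included, and the job is handed in when it is done.

```bash
ls; mkdir -p pics; python3 - <<'E'
from bench import ctrl,get_image
import cv2,numpy as np
s=ctrl.get_state();print(s)
for n in("scene","top"):
    d=get_image(n);cv2.imwrite(f"pics/{n}0.png",d["pixels"][:,:,::-1]);print(n,d["fx"],d["fy"],d["cx"],d["cy"],np.round(d["T"],4).tolist())
d=get_image("wrist");print(np.round(d["T_tool_cam"],4).tolist(),d["fx"])
E
```

```text
pics
{'time': 0.0, 'joint_positions': array([-1.23690387,  0.3218181 , -0.07007755,  1.45166365,  0.02260512,
        1.37078874, -0.05687367]), 'qd': array([-9.89291940e-04, -8.25037331e-04, -4.29114238e-04,  1.34870425e-03,
        1.24635337e-03, -8.40707766e-05,  1.62271411e-03]), 'joint_torque': array([ 5.56428495e-04, -4.91274011e+01, -4.03515631e-01, -3.12531781e+01,
       -6.38191542e-02,  4.33324242e-02,  1.67643548e-04]), 'position': array([0.20422183, 0.61650936, 0.22147034]), 'tool_rot': array([-5.00080586e-01, -3.10133461e+00,  2.95396622e-03]), 'ft_force': array([-0.27814691,  0.34067935,  0.38913468]), 'torque': array([ 0.03567045, -0.00924662,  0.04306791]), 'grip_force': 0.0, 'grip_width': 0.9986067226105572}
scene 367.1752504837975 367.1752504837975 253.80300556845603 191.2782029716731 [[0.6863, -0.5202, 0.5084, 0.0522], [-0.7273, -0.484, 0.4866, -0.5503], [-0.007, -0.7037, -0.7105, 0.7174], [0.0, 0.0, 0.0, 1.0]]
top 441.9941309223721 441.9941309223721 261.06085867398946 189.2102247194761 [[-0.0139, -0.985, 0.1718, 0.3601], [-0.9998, 0.0113, -0.0161, -0.0463], [0.0139, -0.172, -0.985, 0.9844], [0.0, 0.0, 0.0, 1.0]]
[[0.0003, -0.9575, -0.2883, 0.0791], [1.0, 0.0003, 0.0001, -0.0013], [-0.0, -0.2883, 0.9575, -0.1616], [0.0, 0.0, 0.0, 1.0]] 274.7249533987747
```

View pics/top0.png

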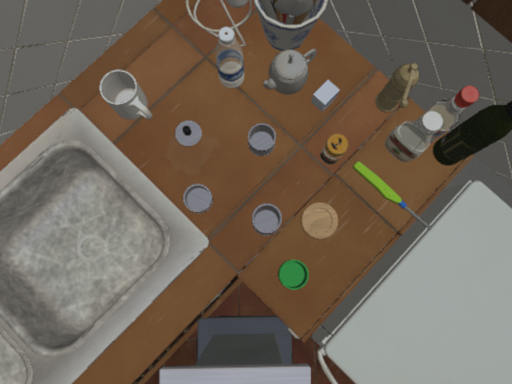

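View pics/scene0.png

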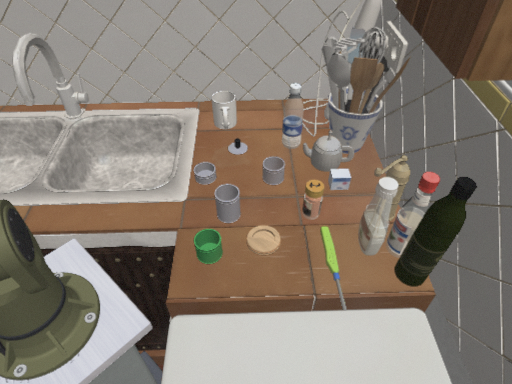

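The top view shows the lid (188,133), shallow tin (197,198), middle tin (262,139), deep tin (266,219), stand (320,220), green decoy (293,274), jar (335,148) and carton (326,95). The scene view agrees: the deep tin is the tall one at (228,203).

```bash
cat > h.py <<'E'
import numpy as np,cv2
from bench import ctrl,get_image
def ray(d,u,v,z,T=None):
    T=np.array(d["T"]) if T is None else T
    r=T[:3,:3]@np.array([(u-d["cx"])/d["fx"],(v-d["cy"])/d["fy"],1]);o=T[:3,3]
    return o+r*(z-o[2])/r[2]
E
python3 - <<'E'
from h import *
d=get_image("top");im=d["pixels"];hsv=cv2.cvtColor(im,cv2.COLOR_RGB2HSV)
big=cv2.resize(im[85:305,150:370],None,fx=2.7,fy=2.7,interpolation=cv2.INTER_CUBIC)
m=((hsv[...,1]<75)&(hsv[...,2]>60)).astype(np.uint8)*255
st=((hsv[...,2]>160)&(hsv[...,1]>60)&(hsv[...,1]<140)).astype(np.uint8)*255
for n,(u,v),z,mm in[("lid",(188,133),.013,m),("shallow",(197,198),.04,m),("middle",(262,139),.062,m),("deep",(266,219),.088,m),("stand",(320,220),.014,st)]:
    c=np.zeros_like(mm);c[v-24:v+24,u-24:u+24]=mm[v-24:v+24,u-24:u+24]
    cs=cv2.findContours(c,cv2.RETR_EXTERNAL,cv2.CHAIN_APPROX_NONE)[0];k=max(cs,key=cv2.contourArea)
    e=cv2.fitEllipse(cv2.convexHull(k));p=ray(d,*e[0],z);q=ray(d,*e[0],z/2)
    bx=cv2.boundingRect(k)
    cv2.ellipse(big,(tuple((np.array(e[0])-[150,85]+.5)*2.7-.5),tuple(2.7*np.array(e[1])),e[2]),(255,0,0),1)
    print(n,np.round(e[0],1),np.round(e[1],1),bx,np.round(p,4),np.round(q,4),"rim diam px",.06*442/(.984-z))
cv2.imwrite("pics/t1.png",big[:,:,::-1])
E
```

```text
lid [187.8 132.7] [26.  27.3] (175, 120, 27, 26) [0.662  0.1027 0.013 ] [0.664  0.1037 0.0065] rim diam px 27.312049433573637
shallow [197.5 198.1] [28.9 30.3] (183, 184, 30, 30) [0.507  0.0756 0.04  ] [0.5102 0.0782 0.02  ] rim diam px 28.093220338983052
middle [261.4 138.8] [28.6 33.9] (248, 123, 28, 33) [ 0.6316 -0.0636  0.062 ] [ 0.6408 -0.0642  0.031 ] rim diam px 28.76355748373102
deep [266.2 218.8] [30.3 32.7] (252, 203, 30, 33) [ 0.4552 -0.0705  0.088 ] [ 0.4599 -0.0717  0.044 ] rim diam px 29.598214285714285Traceback (most recent call last):
  File "<stdin>", line 9, in <module>
cv2.error: OpenCV(4.12.0) /io/opencv/modules/imgproc/src/shapedescr.cpp:361: error: (-201:Incorrect size of input array) There should be at least 5 points to fit the ellipse in function 'fitEllipseNoDirect'
```

```bash
python3 - <<'E'
from h import *
d=get_image("top");im=d["pixels"];hsv=cv2.cvtColor(im,cv2.COLOR_RGB2HSV)
print(hsv[220,310:330:4],hsv[220,290],hsv[245,330])
big=cv2.resize(im[85:305,150:370],None,fx=2.7,fy=2.7,interpolation=cv2.INTER_CUBIC)
m=((hsv[...,1]<75)&(hsv[...,2]>60)).astype(np.uint8)*255
st=(hsv[...,2]>150).astype(np.uint8)*255
nad=np.array([255,266])
for n,(u,v),z,mm,D in[("lid",(188,133),.013,m,.06),("shallow",(197,198),.04,m,.06),("middle",(262,139),.062,m,.06),("deep",(266,219),.088,m,.06),("stand",(320,220),.014,st,.084)]:
    c=np.zeros_like(mm);c[v-24:v+24,u-24:u+24]=mm[v-24:v+24,u-24:u+24]
    cs=cv2.findContours(c,cv2.RETR_EXTERNAL,cv2.CHAIN_APPROX_NONE)[0];k=cv2.convexHull(max(cs,key=cv2.contourArea)).reshape(-1,2).astype(float)
    # outer half (away from nadir) cast on rim plane, circle of known radius by least squares
    dr=np.array([u,v])-nad;dr=dr/np.linalg.norm(dr)
    o=k[((k-k.mean(0))@dr)>-2]
    P=np.array([ray(d,*a,z)[:2] for a in o])
    from scipy.optimize import least_squares
    f=least_squares(lambda p:np.hypot(*(P-p[:2]).T)-p[2],[*P.mean(0),D/2])
    g=least_squares(lambda p:np.hypot(*(P-p).T)-D/2+.001,P.mean(0))
    print(n,np.round(f.x,4),np.round(g.x,4))
    R=np.array(d["T"])[:3,:3];q=R.T@(np.array([*g.x,z])-np.array(d["T"])[:3,3]);px=(q[:2]/q[2]*d["fx"]+[d["cx"],d["cy"]]-[150,85]+.5)*2.7-.5
    cv2.circle(big,tuple(int(x) for x in np.round(px)),int(D/2*d["fx"]/q[2]*2.7),(255,0,0),1)
cv2.imwrite("pics/t1.png",big[:,:,::-1])
E
```

```text
[[ 18  95 155]
 [ 18  96 154]
 [ 17  96 144]
 [ 17  96 146]
 [ 17  93 148]] [ 14 107  95] [ 14 135 106]
lid [0.6624 0.1028 0.0306] [0.6644 0.1035]
shallow [0.5087 0.0768 0.0311] [0.511  0.0778]
middle [ 0.6376 -0.064   0.0309] [ 0.6398 -0.0645]
deep [ 0.4576 -0.0712  0.0307] [ 0.4597 -0.0715]
stand [ 0.4604 -0.1914  0.0366] [ 0.4559 -0.1874]
```

View pics/t1.png

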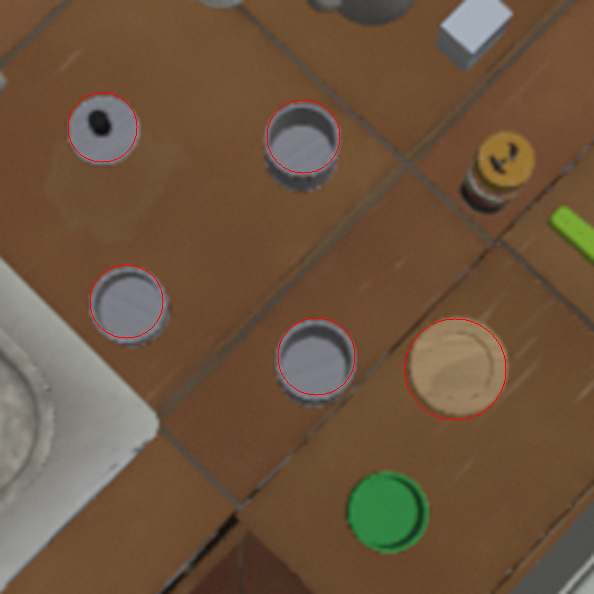

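The red circles sit on the rims at lid (103,128), shallow (127,301), middle (302,137), deep (317,357) and stand (457,368), so these positions are good enough to use. I'll rise over the tap first, turning the tool so its x is world −x and its y is world +y.

```bash
python3 -m crank '[[[0,0,-30,0,-1],[0,0,-40,0,-1],[0,0,-40,0,-1],[0,0,-40,0,-1],[0,0,-10,-0.11,-1],[0,0,0,-0.11,-1],[0,0,0,-0.10,-1],[0,0,0,0,-1]]]' 25; python3 - <<'E'
from h import *
s=ctrl.get_state();print(s["time"],s["position"],cv2.Rodrigues(s["tool_rot"])[0].round(3).tolist(),s["joint_positions"])
E
```

```text
time: 0.92
position: [0.2044, 0.6171, 0.3828]
tool_rot: [-0.004, 3.142, 0.001]
ft_force: [0.6, 0.7, -0.1]
grip_width: 1.003
grip_force: 0.0
0.9167 [0.20440114 0.61710165 0.38282006] [[-1.0, -0.003, 0.0], [-0.003, 1.0, 0.0], [-0.0, 0.0, -1.0]] [-1.21715905  0.30563082 -0.10324385  1.15685765  0.03115251  1.68009938
  0.2612655 ]
```

```bash
python3 -m crank '[[[-15,-20,0,0,-1],[-24,-32,0,0,-1],[-24,-32,0,0,-1],[-24,-32,0,0,-1],[-24,-32,0,0,-1],[-24,-32,0,0,-1],[-24,-32,0,0,-1],[-24,-32,0,0,-1],[-24,-32,0,0,-1],[-24,-32,0,0,-1]]]'; python3 -m crank '[[[-12,-36,0,0,-1],[0,-38,0,0,-1],[0,-38,0,0,-1],[0,-38,0,0,-1],[0,-38,10,0,-1],[0,-38,20,0,-1],[0,-38,30,0,-1],[0,-38,30,0,-1],[0,-20,30,0,-1],[0,0,0,0,-1]]]'
```

```text
time: 1.75
position: [0.4361, 0.3072, 0.3825]
tool_rot: [-0.005, -3.142, -0.0]
ft_force: [1.0, 1.0, 0.0]
grip_width: 1.0
grip_force: 0.0
time: 2.58
position: [0.4439, -0.0068, 0.2661]
tool_rot: [-0.017, -3.133, 0.003]
ft_force: [-1.7, -0.1, -0.8]
grip_width: 0.999
grip_force: 0.0
```

```bash
python3 -m crank '[[[0,0,0,0,-1],[-6,-30,0,0,-1],[-7,-34,10,0,-1],[0,0,30,0,-1],[0,0,0,0,-1],[0,0,0,0,-1]]]'; python3 - <<'E'
from h import *
s=ctrl.get_state();d=get_image("wrist")
T=np.eye(4);T[:3,:3]=cv2.Rodrigues(s["tool_rot"])[0];T[:3,3]=s["position"];T=T@np.array(d["T_tool_cam"])
print(T.round(4).tolist());print(s["position"])
for n,p in dict(deep=[.457,-.071,.088],stand=[.456,-.187,.014]).items():
    q=T[:3,:3].T@(np.array(p)-T[:3,3]);print(n,q[:2]/q[2]*d["fx"]+[d["cx"],d["cy"]])
cv2.imwrite("pics/w1.png",d["pixels"][:,:,::-1])
E
```

```text
time: 3.08
position: [0.4606, -0.0635, 0.2319]
tool_rot: [0.002, -3.141, -0.001]
ft_force: [0.4, 0.9, 0.1]
grip_width: 1.002
grip_force: 0.0
[[-0.0013, 0.9578, 0.2874, 0.3813], [1.0, 0.001, 0.0011, -0.065], [0.0008, 0.2874, -0.9578, 0.3936], [0.0, 0.0, 0.0, 1.0]]
[ 0.46061804 -0.06349195  0.23189868]
deep [248.35230324 181.90330671]
stand [166.53471456 168.40293178]
```

View pics/w1.png

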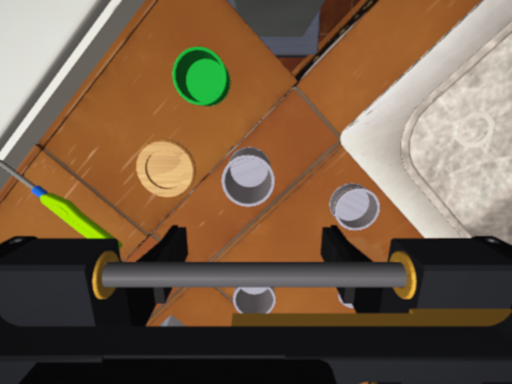

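The deep rim at (248,180) and the stand at (165,168) match the predictions. Going down to grasp.

```bash
python3 -m crank '[[[3,-7,13,0,-1],[0,0,35,0,-1],[0,0,35,0,-1],[0,0,30,0,-1],[0,0,25,0,-1],[0,0,20,0,-1],[0,0,15,0,-1],[0,0,10,0,-1],[0,0,0,0,-1],[0,0,0,0,-1]]]';  python3 -m crank '[[[0,0,0,0,0],[0,0,0,0,1],[0,0,0,0,1],[0,0,0,0,1],[0,0,0,0,1],[0,0,0,0,1],[0,0,0,0,1],[0,0,0,0,1]]]' 25
```

```text
time: 3.97
position: [0.4587, -0.0713, 0.0495]
tool_rot: [-0.003, 3.14, 0.0]
ft_force: [0.2, -0.7, -0.2]
grip_width: 1.0
grip_force: 0.0
time: 4.63
position: [0.458, -0.0718, 0.0489]
tool_rot: [-0.001, 3.141, 0.001]
ft_force: [0.5, 1.5, 3.5]
grip_width: 0.697
grip_force: 24.9
```

```bash
python3 -m crank '[[[0,0,-15,0,1],[0,0,-20,0,1],[0,-15,-10,0,1],[0,-30,0,0,1],[0,-30,0,0,1],[2,-25,0,0,1],[0,-15,0,0,1],[0,0,0,0,1],[0,0,0,0,1]]]'; python3 - <<'E'
from h import *
s=ctrl.get_state();d=get_image("wrist");print(s["position"],s["tool_rot"])
cv2.imwrite("pics/w2.png",d["pixels"][:,:,::-1])
E
```

```text
time: 5.38
position: [0.4545, -0.1879, 0.0928]
tool_rot: [-0.004, -3.14, 0.0]
ft_force: [-0.2, 1.8, -3.0]
grip_width: 0.694
grip_force: 24.9
[ 0.45449216 -0.18792979  0.09275646] [-3.72986795e-03 -3.13985222e+00  8.37942841e-05]
```

View pics/w2.png

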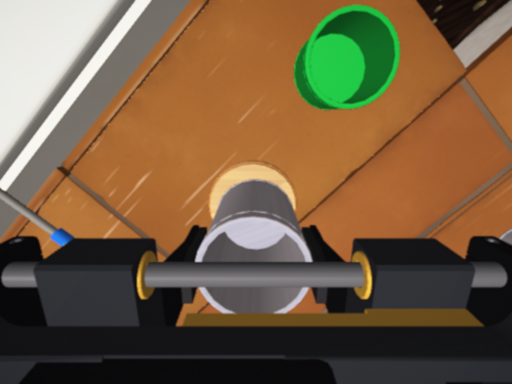

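The tin is held upright at (255,230), centred over the stand at (252,195). Lowering it in.

```bash
python3 -m crank '[[[-1,1,10,0,1],[0,0,10,0,1],[0,0,8,0,1],[0,0,4,0,1],[0,0,3,0,1],[0,0,2,0,1],[0,0,1,0,1],[0,0,0,0,1],[0,0,0,0,1]]]'
```

```text
time: 6.18
position: [0.4568, -0.1866, 0.0556]
tool_rot: [0.0, 3.141, -0.001]
ft_force: [0.5, -2.0, -2.0]
grip_width: 0.695
grip_force: 24.9
```

```bash
python3 -m crank '[[[0,0,1,0,1],[0,0,0,0,1],[0,0,0,0,1]]]';python3 -m crank '[[[0,0,1,0,1],[0,0,0,0,1],[0,0,0,0,1]]]'
```

```text
time: 6.43
position: [0.457, -0.1867, 0.0549]
tool_rot: [0.0, 3.14, -0.001]
ft_force: [0.6, -1.8, -0.6]
grip_width: 0.694
grip_force: 24.9
time: 6.68
position: [0.4573, -0.1868, 0.054]
tool_rot: [-0.0, 3.14, -0.002]
ft_force: [1.8, -4.0, 0.9]
grip_width: 0.694
grip_force: 24.9
```

```bash
python3 -m crank '[[[0,0,0,0,-1],[0,0,0,0,-1],[0,0,0,0,-1],[0,0,0,0,-1],[0,0,0,0,-1],[0,0,-10,0,-1],[0,0,-30,0,-1],[0,0,-40,0,-1],[0,0,-40,0,-1],[0,0,-30,0,-1]]]';python3 -m crank '[[[0,0,-10,0,-1],[0,0,0,0,-1],[0,0,0,0,-1]]]'; python3 - <<'E'
from h import *
d=get_image("scene");a=d["pixels"][150:280,170:360]
e=get_image("top")["pixels"][170:300,240:370]
A=cv2.resize(a,(760,520),interpolation=cv2.INTER_CUBIC)[:, :560];B=cv2.resize(e,(240,240))
o=np.zeros((520,800,3),np.uint8);o[:,:560]=A;o[:240,560:]=B;cv2.imwrite("pics/s2.png",o[:,:,::-1])
E
```

```text
time: 7.52
position: [0.457, -0.1867, 0.2073]
tool_rot: [0.001, 3.139, -0.0]
ft_force: [1.9, -0.0, -0.1]
grip_width: 1.001
grip_force: 0.0
time: 7.77
position: [0.4564, -0.186, 0.2134]
tool_rot: [-0.001, 3.141, 0.001]
ft_force: [-0.2, 0.4, -0.7]
grip_width: 1.001
grip_force: 0.0
```

View pics/s2.png

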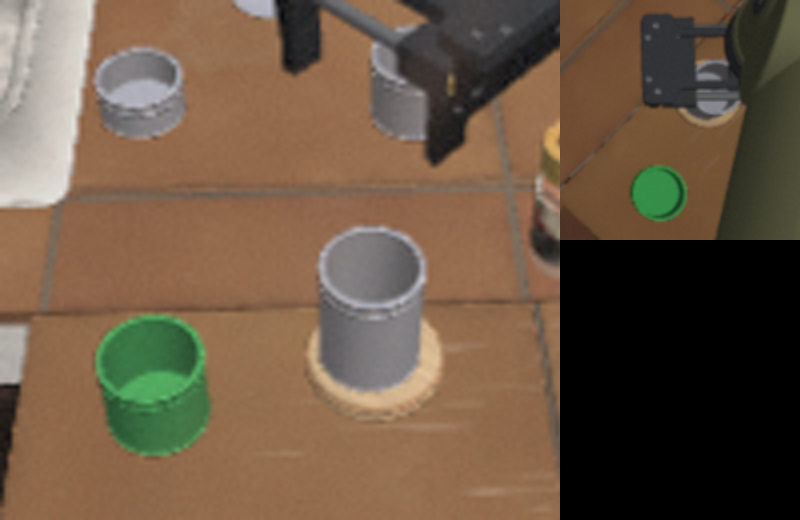

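The deep tin stands upright and fully home in the stand at (372,320). Next is the middle tin.

```bash
python3 -m crank '[[[-15,10,0,0,-1],[-32,22,0,0,-1],[-32,22,0,0,-1],[-32,22,0,0,-1],[-32,22,0,0,-1],[-27,16,20,0,-1],[-11,8,30,0,-1],[0,0,20,0,-1],[0,0,0,0,-1],[0,0,0,0,-1]]]'; python3 - <<'E'
from h import *
s=ctrl.get_state();d=get_image("wrist");print(s["position"])
T=np.eye(4);T[:3,:3]=cv2.Rodrigues(s["tool_rot"])[0];T[:3,3]=s["position"];T=T@np.array(d["T_tool_cam"])
for n,p in dict(mid=[.638,-.064,.062]).items():
    q=T[:3,:3].T@(np.array(p)-T[:3,3]);print(n,q[:2]/q[2]*d["fx"]+[d["cx"],d["cy"]],.06/q[2]*d["fx"])
cv2.imwrite("pics/w3.png",d["pixels"][:,:,::-1])
E
```

```text
time: 8.7
position: [0.6354, -0.0646, 0.1407]
tool_rot: [-0.001, -3.135, 0.002]
ft_force: [-0.0, -0.1, 0.6]
grip_width: 0.997
grip_force: 0.0
[ 0.63544484 -0.06456962  0.14065776]
mid [255.9626437  205.83004656] 64.92905323208134
```

View pics/w3.png

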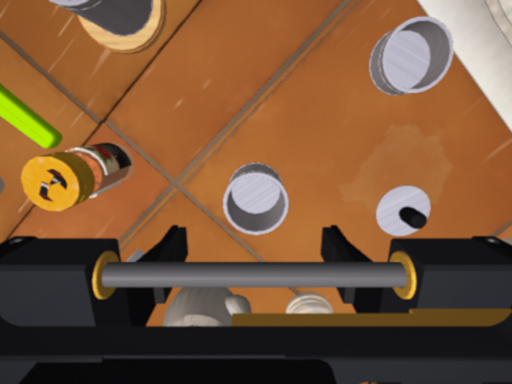

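Middle rim centre is at about (255,202), so x ≈ 0.635 and I'm already over it; the lid is at (404,212) and the jar at (60,180), both clear.

```bash
python3 -m crank '[[[1,0,25,0,-1],[0,0,30,0,-1],[0,0,25,0,-1],[0,0,18,0,-1],[0,0,12,0,-1],[0,0,5,0,-1],[0,0,0,0,-1],[0,0,0,0,-1]]]';  python3 -m crank '[[[0,0,0,0,0],[0,0,0,0,1],[0,0,0,0,1],[0,0,0,0,1],[0,0,0,0,1],[0,0,0,0,1],[0,0,0,0,1],[0,0,0,0,1]]]' 25
```

```text
time: 9.42
position: [0.6375, -0.0646, 0.0301]
tool_rot: [0.0, 3.139, 0.0]
ft_force: [0.0, -0.6, 0.0]
grip_width: 0.999
grip_force: 0.0
time: 10.08
position: [0.6368, -0.0639, 0.0289]
tool_rot: [-0.001, 3.141, 0.001]
ft_force: [-0.9, 0.6, 2.8]
grip_width: 0.694
grip_force: 25.0
```

```bash
python3 -m crank '[[[0,0,-15,0,1],[0,0,-30,0,1],[0,0,-35,0,1],[0,0,-35,0,1],[15,-10,-20,0,1],[28,-20,0,0,1],[28,-20,0,0,1],[28,-20,0,0,1],[28,-20,0,0,1],[26,-17,0,0,1]]]'; python3 -m crank '[[[17,-11,0,0,1],[9,-5,0,0,1],[0,0,0,0,1],[0,0,0,0,1]]]';python3 - <<'E'
from h import *
s=ctrl.get_state();d=get_image("wrist")
cv2.imwrite("pics/w4.png",d["pixels"][:,:,::-1])
E
```

```text
time: 10.92
position: [0.4811, -0.1726, 0.1627]
tool_rot: [-0.001, -3.14, 0.0]
ft_force: [0.1, -0.6, -2.3]
grip_width: 0.691
grip_force: 25.0
time: 11.25
position: [0.4582, -0.1865, 0.1635]
tool_rot: [-0.001, 3.14, 0.001]
ft_force: [0.0, 0.9, -1.6]
grip_width: 0.694
grip_force: 25.0
```

View pics/w4.png

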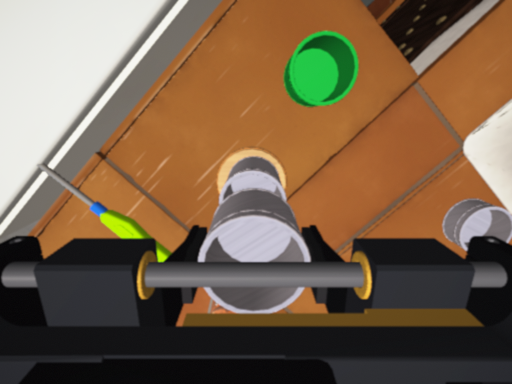

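The middle tin at (255,240) lines up with the deep tin at (252,180). Lowering.

```bash
python3 -m crank '[[[0,0,10,0,1],[0,0,12,0,1],[0,0,10,0,1],[0,0,6,0,1],[0,0,4,0,1],[0,0,3,0,1],[0,0,2,0,1],[0,0,0,0,1],[0,0,0,0,1]]]'; python3 -m crank '[[[0,0,1,0,1],[0,0,0,0,1],[0,0,0,0,1]]]'
```

```text
time: 12.05
position: [0.4578, -0.1873, 0.1168]
tool_rot: [-0.0, 3.141, -0.0]
ft_force: [0.3, -0.7, -2.5]
grip_width: 0.692
grip_force: 25.0
time: 12.3
position: [0.4577, -0.1872, 0.1158]
tool_rot: [-0.0, 3.141, 0.0]
ft_force: [0.0, -0.5, -2.2]
grip_width: 0.694
grip_force: 25.0
```

```bash
python3 -m crank '[[[0,0,1,0,1],[0,0,0,0,1],[0,0,0,0,1]]]'; python3 -m crank '[[[0,0,0.7,0,1],[0,0,0,0,1],[0,0,0,0,1]]]'
```

```text
time: 12.55
position: [0.4575, -0.1872, 0.1145]
tool_rot: [-0.0, 3.142, 0.0]
ft_force: [0.0, 0.2, -2.3]
grip_width: 0.694
grip_force: 25.0
time: 12.8
position: [0.4575, -0.1871, 0.1138]
tool_rot: [0.0, -3.142, -0.0]
ft_force: [0.7, 0.7, -2.3]
grip_width: 0.696
grip_force: 25.0
```

```bash
python3 -m crank '[[[0,0,0.7,0,1],[0,0,0,0,1],[0,0,0,0,1]]]'; python3 -m crank '[[[0,0,0.7,0,1],[0,0,0,0,1],[0,0,0,0,1]]]'
```

```text
time: 13.05
position: [0.4578, -0.1872, 0.1133]
tool_rot: [-0.0, 3.141, 0.0]
ft_force: [0.3, 0.2, -0.2]
grip_width: 0.695
grip_force: 25.0
time: 13.3
position: [0.4581, -0.187, 0.1131]
tool_rot: [-0.0, 3.141, 0.001]
ft_force: [-0.4, 1.1, 6.2]
grip_width: 0.695
grip_force: 25.0
```

Contact is at the seated height, so I'll release, rise, and go to the shallow tin at (0.509, 0.077).

```bash
python3 -m crank '[[[0,0,0,0,-1],[0,0,0,0,-1],[0,0,0,0,-1],[0,0,0,0,-1],[0,0,0,0,-1],[0,0,-10,0,-1],[0,0,-30,0,-1],[0,0,-40,0,-1],[0,0,-30,0,-1],[0,0,0,0,-1]]]';python3 -m crank '[[[-5,20,0,0,-1],[-7,35,0,0,-1],[-7,38,0,0,-1],[-7,38,0,0,-1],[-7,38,0,0,-1],[-7,38,0,0,-1],[-5,35,0,0,-1],[-5,22,20,0,-1],[0,0,30,0,-1],[0,0,30,0,-1]]]';python3 -m crank '[[[0,0,20,0,-1],[0,0,0,0,-1],[0,0,0,0,-1]]]'; python3 - <<'E'
from h import *
s=ctrl.get_state();d=get_image("wrist");print(s["position"])
T=np.eye(4);T[:3,:3]=cv2.Rodrigues(s["tool_rot"])[0];T[:3,3]=s["position"];T=T@np.array(d["T_tool_cam"])
for n,p in dict(sh=[.509,.077,.040]).items():
    q=T[:3,:3].T@(np.array(p)-T[:3,3]);print(n,q[:2]/q[2]*d["fx"]+[d["cx"],d["cy"]],.06/q[2]*d["fx"])
c=get_image("scene")["pixels"][130:280,170:330]
o=np.zeros((384,800,3),np.uint8);o[:,:400]=d["pixels"][:,80:480];o[:375,400:]=cv2.resize(c,(400,375),interpolation=cv2.INTER_CUBIC)
cv2.imwrite("pics/w5.png",o[:,:,::-1])
E
```

```text
time: 14.13
position: [0.4611, -0.1887, 0.2294]
tool_rot: [0.0, 3.13, -0.002]
ft_force: [0.5, -0.5, -0.0]
grip_width: 0.997
grip_force: 0.0
time: 14.97
position: [0.5083, 0.0792, 0.1423]
tool_rot: [-0.007, 3.139, 0.001]
ft_force: [0.4, -0.3, 1.0]
grip_width: 1.005
grip_force: 0.0
time: 15.22
position: [0.5069, 0.0766, 0.1221]
tool_rot: [0.0, -3.14, 0.001]
ft_force: [0.4, 0.1, 0.8]
grip_width: 1.0
grip_force: 0.0
[0.50690108 0.0765803  0.12209424]
sh [255.76092591 203.82930845] 64.15193672830428
```

View pics/w5.png

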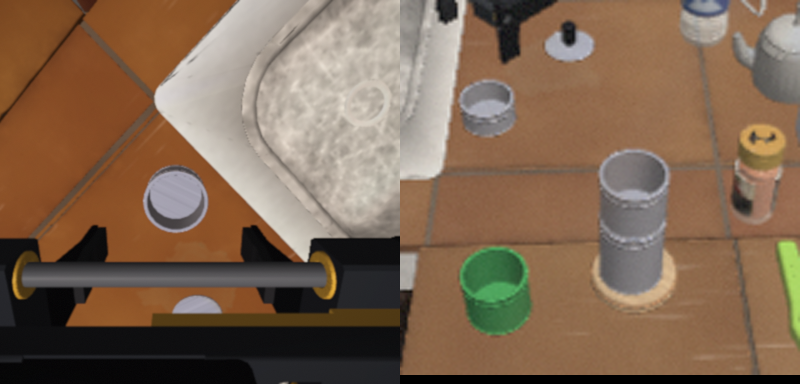

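The tower stands straight at (632,225). The shallow rim is at about (176,200) in the left half, so x ≈ 0.506. The sink edge is close on the +y side, so I'll turn 45° and close parallel to that edge.

```bash
python3 -m crank '[[[0,0,0,0.112,-1],[0,0,0,0.112,-1],[0,0,0,0.112,-1],[0,0,0,0.112,-1],[0,0,0,0.112,-1],[0,0,0,0.112,-1],[0,0,0,0.112,-1],[0,0,0,0,-1],[0,0,0,0,-1]]]'; python3 -m crank '[[[0,0,25,0,-1],[0,0,25,0,-1],[0,0,20,0,-1],[0,0,10,0,-1],[0,0,0,0,-1],[0,0,0,0,-1]]]'; python3 - <<'E'
from h import *
s=ctrl.get_state();print(s["joint_positions"].round(2),s["position"],cv2.Rodrigues(s["tool_rot"])[0].round(3).tolist())
E
```

```text
time: 16.07
position: [0.5086, 0.077, 0.1241]
tool_rot: [1.195, 2.903, 0.003]
ft_force: [-0.8, 0.1, 1.0]
grip_width: 1.001
grip_force: 0.0
time: 16.57
position: [0.5079, 0.0768, 0.043]
tool_rot: [1.198, 2.904, 0.0]
ft_force: [0.2, -0.2, 0.7]
grip_width: 1.001
grip_force: 0.0
[-0.64  0.21  0.49  2.   -0.12  0.96  0.69] [0.50794069 0.07681569 0.04298239] [[-0.709, 0.705, 0.0], [0.705, 0.709, -0.0], [-0.0, 0.0, -1.0]]
```

```bash
python3 -m crank '[[[1,-1,10,0,-1],[0,0,10,0,-1],[0,0,7,0,-1],[0,0,4,0,-1],[0,0,0,0,-1],[0,0,0,0,-1]]]'; python3 -m crank '[[[0,0,0,0,0],[0,0,0,0,1],[0,0,0,0,1],[0,0,0,0,1],[0,0,0,0,1],[0,0,0,0,1],[0,0,0,0,1],[0,0,0,0,1]]]' 25
```

```text
time: 17.07
position: [0.506, 0.0768, 0.0112]
tool_rot: [-1.2, -2.903, 0.001]
ft_force: [0.2, -0.6, -0.3]
grip_width: 0.999
grip_force: 0.0
time: 17.73
position: [0.5064, 0.077, 0.0117]
tool_rot: [1.2, 2.903, 0.001]
ft_force: [0.7, 0.1, 1.0]
grip_width: 0.669
grip_force: 25.0
```

```bash
python3 -m crank '[[[0,0,-10,0,1],[0,0,-20,0,1],[0,0,-30,0,1],[0,0,-35,0,1],[0,0,0,0,1],[0,0,0,0,1]]]';python3 - <<'E'
from h import *
d=get_image("wrist")["pixels"][:,80:480]
c=get_image("scene")["pixels"][80:230,150:310]
o=np.zeros((384,800,3),np.uint8);o[:,:400]=d;o[:375,400:]=cv2.resize(c,(400,375),interpolation=cv2.INTER_CUBIC)
cv2.imwrite("pics/w6.png",o[:,:,::-1])
E
```

```text
time: 18.23
position: [0.5076, 0.0771, 0.1089]
tool_rot: [1.199, 2.9, 0.006]
ft_force: [-0.6, -0.1, -0.2]
grip_width: 0.668
grip_force: 25.0
```

View pics/w6.png

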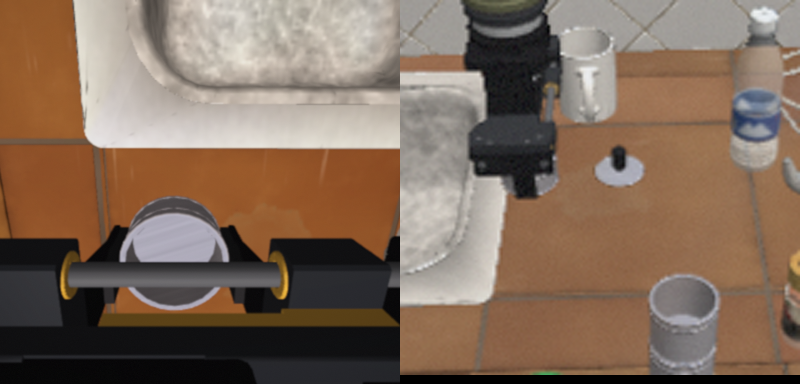

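The shallow tin is held level and centred at (174,260). I'll lift it, turn back and carry it over the tower.

```bash
python3 -m crank '[[[0,0,-20,-0.112,1],[0,0,-30,-0.112,1],[0,0,-30,-0.112,1],[0,0,-4,-0.112,1],[0,0,0,-0.112,1],[0,0,0,-0.112,1],[0,0,0,-0.112,1],[0,0,0,0,1],[0,0,0,0,1]]]';python3 -m crank '[[[4,-20,0,0,1],[7,-36,0,0,1],[7,-36,0,0,1],[7,-36,0,0,1],[7,-36,0,0,1],[7,-36,0,0,1],[6,-32,0,0,1],[4,-18,0,0,1],[0,-8,0,0,1],[0,0,0,0,1]]]'; python3 -m crank '[[[0,0,0,0,1],[0,0,0,0,1]]]'
```

```text
time: 19.08
position: [0.5052, 0.0766, 0.189]
tool_rot: [-0.005, -3.139, 0.002]
ft_force: [0.4, 0.4, -1.0]
grip_width: 0.671
grip_force: 25.0
time: 19.92
position: [0.4566, -0.1828, 0.19]
tool_rot: [-0.008, -3.141, 0.0]
ft_force: [0.4, 0.4, -1.7]
grip_width: 0.668
grip_force: 25.0
time: 20.08
position: [0.4576, -0.1791, 0.19]
tool_rot: [0.004, -3.141, -0.001]
ft_force: [0.8, 0.9, -1.3]
grip_width: 0.672
grip_force: 25.0
```

```bash
python3 -m crank '[[[0,-8,0,0,1],[0,0,5,0,1],[0,0,8,0,1],[0,0,8,0,1],[0,0,6,0,1],[0,0,4,0,1],[0,0,3,0,1],[0,0,0,0,1],[0,0,0,0,1]]]'; python3 -m crank '[[[0,0,2,0,1],[0,0,0,0,1],[0,0,1,0,1],[0,0,0,0,1],[0,0,0,0,1]]]'; python3 -m crank '[[[0,0,1,0,1],[0,0,0,0,1],[0,0,0,0,1]]]'
```

```text
time: 20.83
position: [0.4571, -0.1892, 0.1563]
tool_rot: [0.0, -3.141, 0.0]
ft_force: [-0.3, -0.3, -1.1]
grip_width: 0.672
grip_force: 25.0
time: 21.25
position: [0.4572, -0.1891, 0.1535]
tool_rot: [-0.0, 3.141, 0.0]
ft_force: [-0.8, -0.7, -1.3]
grip_width: 0.675
grip_force: 25.0
time: 21.5
position: [0.4571, -0.1892, 0.1524]
tool_rot: [-0.0, 3.142, 0.0]
ft_force: [-0.7, -1.0, -1.6]
grip_width: 0.669
grip_force: 25.0
```

```bash
python3 -m crank '[[[0,1.5,0,0,1],[0,0,1,0,1],[0,0,0,0,1],[0,0,0,0,1]]]'; python3 -m crank '[[[0,0,0.7,0,1],[0,0,0,0,1],[0,0,0,0,1]]]'; python3 -m crank '[[[0,0,0.7,0,1],[0,0,0,0,1],[0,0,0,0,1]]]'
```

```text
time: 21.83
position: [0.4571, -0.1876, 0.1513]
tool_rot: [0.001, -3.142, -0.0]
ft_force: [-0.2, 0.0, -0.9]
grip_width: 0.672
grip_force: 25.0
time: 22.08
position: [0.4571, -0.1877, 0.1507]
tool_rot: [0.0, -3.142, -0.0]
ft_force: [-0.2, 0.1, -0.6]
grip_width: 0.676
grip_force: 25.0
time: 22.33
position: [0.4572, -0.1877, 0.1501]
tool_rot: [-0.0, 3.141, 0.0]
ft_force: [0.3, -0.2, -0.0]
grip_width: 0.669
grip_force: 25.0
```

```bash
python3 -m crank '[[[0,0,0.7,0,1],[0,0,0,0,1],[0,0,0,0,1]]]'; python3 -m crank '[[[0,0,0.7,0,1],[0,0,0,0,1],[0,0,0,0,1]]]'
```

```text
time: 22.58
position: [0.4575, -0.1876, 0.15]
tool_rot: [-0.0, 3.141, 0.001]
ft_force: [-0.8, 1.4, 6.3]
grip_width: 0.671
grip_force: 25.0
time: 22.83
position: [0.4578, -0.1875, 0.1497]
tool_rot: [-0.001, 3.14, 0.001]
ft_force: [-1.6, 1.8, 8.6]
grip_width: 0.67
grip_force: 25.0
```

Seated at the expected height. Releasing and moving to the lid.

```bash
python3 -m crank '[[[0,0,0,0,-1],[0,0,0,0,-1],[0,0,0,0,-1],[0,0,0,0,-1],[0,0,0,0,-1],[0,0,-10,0,-1],[0,0,-30,0,-1],[0,0,-30,0,-1],[0,0,-10,0,-1],[0,0,0,0,-1]]]';python3 -m crank '[[[-12,18,0,0,-1],[-21,30,0,0,-1],[-21,30,0,0,-1],[-21,30,0,0,-1],[-21,30,0,0,-1],[-21,30,0,0,-1],[-21,30,0,0,-1],[-21,30,0,0,-1],[-21,30,0,0,-1],[-16,22,0,0,-1]]]';python3 -m crank '[[[-8,10,20,0,-1],[0,0,30,0,-1],[0,0,30,0,-1],[0,0,20,0,-1],[0,0,0,0,-1],[0,0,0,0,-1]]]'; python3 - <<'E'
from h import *
s=ctrl.get_state();d=get_image("wrist");print(s["position"])
T=np.eye(4);T[:3,:3]=cv2.Rodrigues(s["tool_rot"])[0];T[:3,3]=s["position"];T=T@np.array(d["T_tool_cam"])
for n,p in dict(disc=[.6625,.103,.013],knob=[.6625,.103,.043]).items():
    q=T[:3,:3].T@(np.array(p)-T[:3,3]);print(n,q[:2]/q[2]*d["fx"]+[d["cx"],d["cy"]],.06/q[2]*d["fx"])
h=cv2.cvtColor(d["pixels"],cv2.COLOR_RGB2HSV);m=((h[...,1]<60)&(h[...,2]>90)).astype(np.uint8)[:235]
cs=cv2.findContours(m,0,1)[0]
for k in cs:
    if cv2.contourArea(k)>1000:
        (x,y),r=cv2.minEnclosingCircle(k);print(x,y,r,ray(d,x,y,.013,T))
c=get_image("scene")["pixels"][110:280,190:350]
o=np.zeros((425,800,3),np.uint8);o[:384,:400]=d["pixels"][:,80:480];o[:,400:]=cv2.resize(c,(400,425),interpolation=cv2.INTER_CUBIC)
cv2.imwrite("pics/w7.png",o[:,:,::-1])
E
```

```text
time: 23.67
position: [0.4591, -0.1884, 0.232]
tool_rot: [-0.0, 3.135, -0.001]
ft_force: [0.9, 0.4, -0.8]
grip_width: 0.998
grip_force: 0.0
time: 24.5
position: [0.6534, 0.0962, 0.2264]
tool_rot: [0.005, -3.139, -0.001]
ft_force: [-0.5, -0.2, 0.2]
grip_width: 1.003
grip_force: 0.0
time: 25.0
position: [0.6597, 0.1021, 0.1266]
tool_rot: [0.0, -3.138, 0.002]
ft_force: [0.5, 0.6, 1.4]
grip_width: 0.998
grip_force: 0.0
[0.6596546  0.10214575 0.12655129]
disc [256.02490059 195.2250138 ] 57.36146896551583
knob [256.23499918 204.28570991] 63.740897237707436
255.54385375976562 193.0 28.61394691467285 [0.66007858 0.10249188 0.013     ]
392.0 117.0 166.88330078125 [0.58376144 0.23389145 0.013     ]
```

View pics/w7.png

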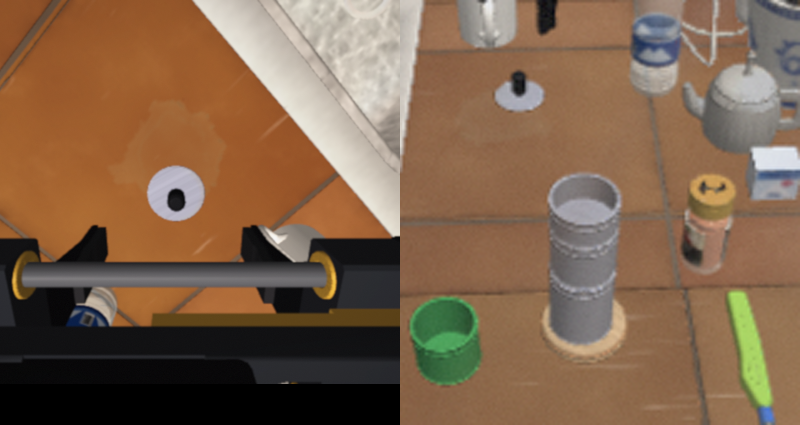

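The tower is straight at (583,265). The lid is at (0.660, 0.1025). The mug handle is near the +y side of the gripper body, so I'll turn about 80° before going down on the knob.

```bash
python3 -m crank '[[[0,0,0,0.108,-1],[0,0,0,0.108,-1],[0,0,0,0.108,-1],[0,0,0,0.108,-1],[0,0,0,0.108,-1],[0,0,0,0.108,-1],[0,0,0,0.108,-1],[0,0,0,0.108,-1],[0,0,0,0.108,-1],[0,0,0,0.108,-1]]]'; python3 -m crank '[[[0,0,0,0.108,-1],[0,0,0,0.108,-1],[0,0,0,0.108,-1],[0,0,0,0,-1],[0,0,0,0,-1],[0,0,0,0,-1]]]'; python3 -m crank '[[[0,0,20,0,-1],[0,0,25,0,-1],[0,0,20,0,-1],[0,0,0,0,-1],[0,0,0,0,-1]]]';python3 - <<'E'
from h import *
s=ctrl.get_state();R=cv2.Rodrigues(s["tool_rot"])[0];print(R.round(3).tolist(),s["position"])
print(R.T@(np.array([.660,.1025,.016])-s["position"])*1000)
E
```

```text
time: 25.93
position: [0.6624, 0.1026, 0.1312]
tool_rot: [1.62, 2.689, 0.005]
ft_force: [-0.1, -1.3, -0.8]
grip_width: 1.001
grip_force: 0.0
time: 26.43
position: [0.6617, 0.1026, 0.1298]
tool_rot: [2.024, 2.401, 0.003]
ft_force: [0.3, -0.3, -0.2]
grip_width: 1.0
grip_force: 0.0
time: 26.85
position: [0.6605, 0.1023, 0.0633]
tool_rot: [-2.026, -2.399, 0.002]
ft_force: [-0.2, -0.1, 0.6]
grip_width: 1.002
grip_force: 0.0
[[-0.167, 0.986, -0.002], [0.986, 0.167, -0.0], [-0.0, -0.002, -1.0]] [0.66053429 0.10231574 0.063256  ]
[ 0.27150501 -0.41996151 47.25673298]
```

```bash
python3 -m crank '[[[0,0,20,0,-1],[0,0,15,0,-1],[0,0,8,0,-1],[0,0,3,0,-1],[0,0,0,0,-1],[0,0,0,0,-1]]]'; python3 -m crank '[[[0,0,0,0,0],[0,0,0,0,0.3],[0,0,0,0,1],[0,0,0,0,1],[0,0,0,0,1],[0,0,0,0,1],[0,0,0,0,1],[0,0,0,0,1],[0,0,0,0,1],[0,0,0,0,1]]]' 25
```

```text
time: 27.35
position: [0.6615, 0.1023, 0.0183]
tool_rot: [2.028, 2.399, 0.001]
ft_force: [-0.4, -0.0, 0.3]
grip_width: 0.998
grip_force: 0.0
time: 28.18
position: [0.6611, 0.1024, 0.0176]
tool_rot: [2.028, 2.399, 0.0]
ft_force: [0.8, -0.0, 0.4]
grip_width: 0.327
grip_force: 0.0
```

```bash
python3 -m crank '[[[0,0,0,0,1],[0,0,0,0,1],[0,0,0,0,1],[0,0,0,0,1],[0,0,0,0,1]]]' 25; python3 -m crank '[[[0,0,-10,0,1],[0,0,-20,0,1],[0,0,-35,0,1],[0,0,-35,0,1],[0,0,-35,0,1],[0,0,-35,0,1],[0,0,-35,0,1],[0,0,-20,0,1],[0,0,0,0,1],[0,0,0,0,1]]]'
```

```text
time: 28.6
position: [0.6612, 0.1024, 0.0176]
tool_rot: [2.028, 2.399, 0.0]
ft_force: [1.2, 0.8, -0.9]
grip_width: 0.194
grip_force: 25.0
time: 29.43
position: [0.6615, 0.1021, 0.2443]
tool_rot: [2.028, 2.398, 0.004]
ft_force: [-0.4, -0.0, -1.3]
grip_width: 0.199
grip_force: 25.0
```

```bash
python3 -m crank '[[[-12,-12,0,0,1],[-25,-25,0,0,1],[-27,-27,0,0,1],[-27,-27,0,0,1],[-27,-27,0,0,1],[-27,-27,0,0,1],[-27,-27,0,0,1],[-27,-27,0,0,1],[-25,-25,0,0,1],[-15,-15,0,0,1]]]'; python3 -m crank '[[[-10,-10,0,0,1],[0,0,0,0,1],[0,0,0,0,1],[0,0,0,0,1]]]';python3 - <<'E'
from h import *
s=ctrl.get_state();R=cv2.Rodrigues(s["tool_rot"])[0];print(R.round(3).tolist())
print(R.T@(np.array([.457,-.187,.1896])-s["position"])*1000)
d=get_image("wrist")["pixels"][:,80:480]
c=get_image("scene")["pixels"][110:280,190:350]
o=np.zeros((425,800,3),np.uint8);o[:384,:400]=d;o[:,400:]=cv2.resize(c,(400,425),interpolation=cv2.INTER_CUBIC)
cv2.imwrite("pics/w8.png",o[:,:,::-1])
E
```

```text
time: 30.27
position: [0.4612, -0.1763, 0.2408]
tool_rot: [-2.031, -2.393, 0.003]
ft_force: [0.2, -0.2, -1.0]
grip_width: 0.197
grip_force: 25.0
time: 30.6
position: [0.4577, -0.1826, 0.2422]
tool_rot: [-2.025, -2.401, 0.0]
ft_force: [1.0, -0.4, -0.7]
grip_width: 0.198
grip_force: 25.0
[[-0.169, 0.986, -0.001], [0.986, 0.169, 0.0], [0.0, -0.001, -1.0]]
[-4.26891662 -1.37077826 52.57318467]
```

View pics/w8.png

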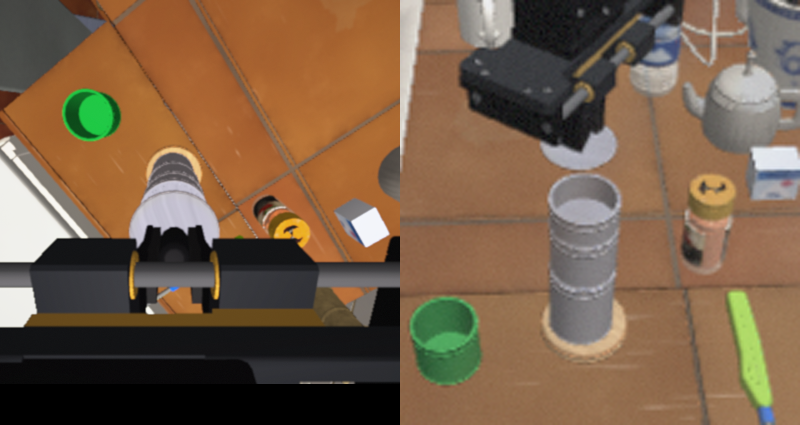

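The lid is held level at (578,147) above the tower at (583,265). I'll correct by (−4,−1) and lower in steps.

```bash
python3 -m crank '[[[-4,-1,0,0,1],[0,0,8,0,1],[0,0,12,0,1],[0,0,12,0,1],[0,0,8,0,1],[0,0,5,0,1],[0,0,3,0,1],[0,0,0,0,1],[0,0,0,0,1]]]'; python3 -m crank '[[[0,0,1.5,0,1],[0,0,0,0,1],[0,0,1,0,1],[0,0,0,0,1],[0,0,0,0,1]]]'; python3 -m crank '[[[0,0,1,0,1],[0,0,0,0,1],[0,0,0,0,1]]]'
```

```text
time: 31.45
position: [0.4568, -0.1888, 0.1948]
tool_rot: [2.028, 2.399, 0.0]
ft_force: [0.3, 0.3, -1.0]
grip_width: 0.197
grip_force: 25.0
time: 31.87
position: [0.4567, -0.1887, 0.1922]
tool_rot: [2.028, 2.399, 0.0]
ft_force: [0.0, -0.2, -1.1]
grip_width: 0.194
grip_force: 25.0
time: 32.12
position: [0.4566, -0.1887, 0.1911]
tool_rot: [-2.028, -2.399, -0.0]
ft_force: [0.5, -0.0, -1.1]
grip_width: 0.195
grip_force: 25.0
```

```bash
python3 -m crank '[[[1.5,0,1,0,1],[0,0,0,0,1],[0,0,0,0,1]]]'; python3 -m crank '[[[0,0,1,0,1],[0,0,0,0,1],[0,0,0,0,1]]]'; python3 -m crank '[[[0,0,0.7,0,1],[0,0,0,0,1],[0,0,0,0,1]]]'
```

```text
time: 32.37
position: [0.4564, -0.1872, 0.1901]
tool_rot: [2.028, 2.399, 0.0]
ft_force: [-0.6, -0.5, -1.3]
grip_width: 0.196
grip_force: 25.0
time: 32.62
position: [0.4564, -0.1873, 0.1891]
tool_rot: [2.028, 2.399, 0.0]
ft_force: [0.7, 0.1, -2.4]
grip_width: 0.199
grip_force: 25.0
time: 32.87
position: [0.4564, -0.1873, 0.1884]
tool_rot: [2.028, 2.399, 0.0]
ft_force: [1.0, -0.3, -0.9]
grip_width: 0.196
grip_force: 25.0
```

```bash
python3 -m crank '[[[0,0,0.7,0,1],[0,0,0,0,1],[0,0,0,0,1]]]'; python3 -m crank '[[[0,0,0.7,0,1],[0,0,0,0,1],[0,0,0,0,1]]]'
```

```text
time: 33.12
position: [0.4565, -0.1873, 0.1879]
tool_rot: [2.028, 2.399, 0.0]
ft_force: [0.9, -0.5, 0.8]
grip_width: 0.195
grip_force: 25.0
time: 33.37
position: [0.4567, -0.1874, 0.1876]
tool_rot: [2.028, 2.398, 0.001]
ft_force: [-0.4, -0.8, 6.0]
grip_width: 0.202
grip_force: 25.0
```

```bash
python3 -m crank '[[[0,0,0,0,-1],[0,0,0,0,-1],[0,0,0,0,-1],[0,0,0,0,-1],[0,0,0,0,-1],[0,0,0,0,-1],[0,0,-10,0,-1],[0,0,-25,0,-1],[0,0,-30,0,-1],[0,0,-30,0,-1]]]'; python3 -m crank '[[[40,0,0,0,-1],[40,0,0,0,-1],[40,0,0,0,-1],[0,0,0,0,-1],[0,0,0,0,-1]]]'; python3 - <<'E'
from h import *
c=get_image("scene")["pixels"][110:280,190:350]
cv2.imwrite("pics/w9.png",cv2.resize(c,(560,595),interpolation=cv2.INTER_CUBIC)[:,:,::-1])
E
```

```text
time: 34.2
position: [0.4558, -0.1874, 0.2836]
tool_rot: [-2.029, -2.398, 0.0]
ft_force: [0.9, 0.4, 0.6]
grip_width: 0.872
grip_force: 0.0
time: 34.62
position: [0.4364, -0.0668, 0.2827]
tool_rot: [2.022, 2.404, 0.001]
ft_force: [-0.5, -0.7, -0.3]
grip_width: 1.001
grip_force: 0.0
```

View pics/w9.png

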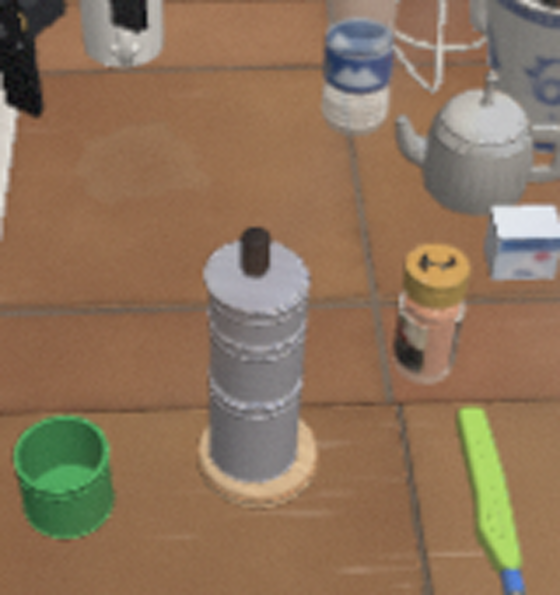

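The full tower stands free at (255,370) with the lid flat on top. The jar (430,310) and carton (525,240) have not moved.

```bash
python3 -c "
from bench import job
print(job.close_job())"
```

```text
the job is handed in; nothing more can be done
None
```

The tower is stacked on the stand in the order asked (deep, middle, shallow, lid) and stands free. The last picture shows every part upright and home and the jar and carton unmoved; I handed the job in at about 35 s and got no verdict back.

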